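# Nudge a tube block onto the locating pins of a dry-bath heater

## Task

The aluminium tube block on the heater's deck has been put down askew and rides on top of the two locating pins. Nudge it with the fingertips or the outside of the fingers, without pinching or lifting it, until its two holes drop over the pins and it lies flat on the deck. Leave the vial, bottle, tip box and screwdriver where they are, and finish clear of everything.

Things in the scene. Friction and masses are not known exactly. Their poses are not given: they have to be found in the camera images.
- heater: Fixed cream bench heater, 260 (x) x 320 (y) x 55 mm high, with a flat dark grey deck on top that carries a stop rail and two steel locating pins. Origin on the bench under its middle; x points away from the robot (within 0.3 rad), y left. Apart from rail, pins, block and the vial behind the rail the deck is free.
- seat (a point): Point on the deck surface, 55 mm above the bench, over the heater's middle: here is the block's origin when it is seated. Heater's axes. The block starts 8 to 14 mm on the robot's side of it and 16 to 34 mm to the left, so it must go away from the robot to the rail, then right.
- rail_mid (a point): Middle of the foot of the rail's near face, 51.5 mm beyond the seat point. Rail: aluminium bar along the heater's y, 160 mm long (as the block's flange), 12 mm thick, 22 mm high. A flange square against it and level with its ends drops over the pins. Sliding right along it, the tilted block may creep 2 to 5 mm back towards the robot: push it to the rail again.
- pin_left (a point): Foot of the left (+y) pin on the deck: 24 mm beyond and 35 mm left of the seat point. The pin is 8 mm in diameter, 8 mm high with a hemispherical tip (radius 4 mm). Hidden under the block at the start.
- pin_right (a point): Foot of the right (-y) pin, the same, 24 mm beyond and 35 mm right of the seat point (70 mm between pins).
- block: Loose aluminium tube block, 0.3 to 0.6 kg: flange plate 100 (x) x 160 (y) x 8 mm, with a well block 50 x 120 x 25 mm on it (top at 33 mm, centred at x = -15 mm; 24 dark wells). Origin: centre of the flange's underside; x to the rail, y left. It starts tilted 0.1 rad, near edge on the deck, far side on the pin tips, turned up to 0.07 rad. Seated it is level. Takes 1 to 10 N to slide.
- hole_left (a point): Centre of the left hole (11 mm in diameter) at the flange's underside, 24 mm towards the rail and 35 mm left of the block's origin.
- hole_right (a point): Centre of the right hole, the same, 24 mm towards the rail and 35 mm right of the block's origin.
- vial: Bystander: small capped vial, 22 mm in diameter, 45 mm high, standing on the deck behind the rail's left part. Origin at its foot.
- bottle: Bystander: reagent bottle, 60 mm in diameter, 115 mm high, on the bench left of the heater. Origin at its foot.
- tipbox: Bystander: open grey divided box, 85 x 120 x 50 mm, on the bench right of the heater. Origin at the centre of its underside.
- driver: Bystander: screwdriver, 160 mm long, lying on the bench beyond the heater. Origin under its middle.
Not all that is in view belongs to the job. Of the things that look like the block, the smallest one is meant.

How it is judged:
At the end, for the whole second after the job is handed in: Both holes are over their pins (centres within 3 mm horizontally), the block lies flat on the deck (origin less than 2.5 mm above the deck, tilt under 0.025 rad) and at rest (horizontal distance between hole_left and pin_left below 0.003 m and horizontal distance between hole_right and pin_right below 0.003 m and z of block in the frame of heater below 0.0575 m and angle between block's own z axis and vertical below 0.025 rad and linear speed of block below 0.01 m/s); the robot touches nothing.
It fails at once if the block is lifted (origin more than 18 mm above the deck) or tipped (over 0.25 rad) (z of block in the frame of heater above 0.073 m or angle between block's own z axis and vertical above 0.25 rad).
It fails at once if the block is pinched: the fingers press on the near and far faces of its well block at once (contact force between the fingers and block_c0 above 0.5 N and contact force between the fingers and block_c1 above 0.5 N).
It fails at once if a bystander is moved by more than 15 mm (distance of any of vial, bottle, tipbox, driver from where it was at the start of the episode above 0.015 m).
It also fails if it takes over 64 s, if anything falls off the work surface, if the arm or the gripper's body presses on something with over 40 N, if the wrist force passes 120 N, or if a joint passes its speed limit or range.

## Robot

A 6-joint arm with a two-finger parallel gripper is mounted at the origin on the work surface. World frame = base frame: x ahead of the robot, y to its left, z up, the work surface at z = 0. Lengths are in m, angles in rad, forces in N, time in s.
With the tool pointing down it reaches from about 0.2 to 0.875 m from the base axis. Payload 3.4 kg.
Tool frame: the origin (TCP) lies midway between the tips of the shut fingers; the grasp point (between the pads) lies arm.pinch_z behind it (arm.pinch_z is the distance from the TCP to the grasp point, in m); z points along the fingers, y is the direction in which the jaws open and shut (so a half turn about z gives the same grasp; the last joint's range is limited). The gripper opens to 94 mm and grips with 3 to 60 N. Pads are 16 mm wide; open, the fingers measure 119 mm over their backs; the gripper's body (75 mm by 177 mm) begins 78 mm behind the grasp point.
Start: joints at [-1.457, 0.276, 1.505, -0, 1.361, -0.121], TCP at [0.134, -0.559, 0.205] pointing down, gripper open.
Joint ranges: [-2.89, 2.89], [-0.75, 2.08], [0.22, 2.7], [-1.18, 4.32], [0.11, 2.71], [-2.7, 2.7]. Speed limits (rad/s): [2.57, 2.57, 3.14, 3.14, 3.14, 3.14].

## Interface

Orientations are given as a rotation vector (axis times angle).
In Python, from plant import monitor, read_camera, camera_params, workorder, arm gives the robot as it stands. The module is installed in compiled form; this text tells all that it offers.
- The arm moves only by the shell command python3 -m creep 'ROWS'. ROWS is JSON, a list of rows, each an object of numbers: "claw": the closure in counts, from 0 (fully open) to 255 (shut); "tx", "ty", "tz": the shift along the tool's x, y, z in m; "ax", "ay", "az": the turn, a rotation vector about the tool's x, y, z in degrees. A call has 1 to 5 rows; each row shifts and turns the commanded pose from where the row before left it, along the tool's axes as they then stand; what a row does not reach is not made up. A row lasts 1/10 s, in which the tool goes at most 50 mm and 8.59 degrees, less where a joint would pass 70% of its speed; a pose out of reach is approached as far as the arm can. A call is refused whole if a number of a shift passes 0.05 or a number of a turn 8.59, either way. A call with a gripper value outside its range is refused whole. The fingers move at their own pace and stop on an object; the grip force is fixed at half the most. Time passes only in rows, so rows that do not move let the fingers close. It gives the time, the measured TCP pose, the force and the opening at its end, in the units of the state.
- monitor.sense(): the state, without advancing time (a new reading comes with each control period).
- read_camera(name): name is "scene" or "top"; returns the picture (384x512x3 uint8, red, green, blue); there is no depth.
- camera_params(name): a dict with "camera_matrix" (3x3 intrinsics, pixels), "R" (3x3) and "t" (3): a world point X has camera coordinates R X + t. Camera axes: x right, y down, z forward; pixel columns grow to the right and rows downward; lengths in m; the calibration is good to about 2 mm. A picture is of the moment at which its call begins. camera_params takes no time and is no camera call.
- workorder.job_done(): hands the job in, once; it reports no verdict.
The state is a dict: "time_s": time; "q": joint angles; "qvel": joint speeds; "effort": joint torques, N m; "position": TCP position; "tool_rot": TCP orientation; "force": force on the tool from outside, world axes, zero at the start; "moment": the same for the moment, N m; "grip_width": opening from 0.0 (shut) to 1.0 (fully open).
Only numpy, scipy, OpenCV 4.12 (cv2) and the standard library are available. Lean on these libraries where they do the work, as an engineer would, in place of code of your own. Each camera call takes 0.05 s, during which the arm holds its last target. There are 200 camera calls.

## Working session

There is one attempt and no reset: what is moved stays moved. The work goes in short steps, Python scripts to look and compute and a shell command to move; the robot and the scene stay as the last step left them, time stands still between calls to the robot, and variables do not carry over. Pictures are saved under pics/ and viewed, about 8 in all and at most 12, crops included, and the job is handed in when it is done.

```bash
mkdir -p pics
python3 - <<'E'
from plant import *
import cv2,numpy as np
for n in("scene","top"):
    cv2.imwrite(f"pics/{n}0.png",cv2.resize(read_camera(n)[:,:,::-1],(800,600),interpolation=cv2.INTER_CUBIC))
    p=camera_params(n);print(n,p)
s=monitor.sense();print(s, arm.pinch_z)
E
```

```text
scene {'camera_matrix': array([[425.19106696,   0.        , 251.9075844 ],
       [  0.        , 425.19106696, 186.97478028],
       [  0.        ,   0.        ,   1.        ]]), 'R': array([[-0.18828474,  0.98199056, -0.01560109],
       [ 0.79843603,  0.14380186, -0.58465454],
       [-0.57188177, -0.122538  , -0.81113234]]), 't': array([ 0.07194094, -0.39434167,  1.32896963])}
top {'camera_matrix': array([[463.21416911,   0.        , 256.94826418],
       [  0.        , 463.21416911, 188.45003411],
       [  0.        ,   0.        ,   1.        ]]), 'R': array([[ 0.00921422, -0.99970982,  0.02225695],
       [-0.98927245, -0.01235865, -0.1455585 ],
       [ 0.14579133, -0.02067698, -0.98909926]]), 't': array([0.0244129 , 0.55139667, 1.05167104])}
{'time_s': 0.1, 'q': array([-1.45698416e+00,  2.76504230e-01,  1.50597931e+00, -2.78933363e-05,
        1.36071310e+00, -1.21010710e-01]), 'qvel': array([-0.00012966, -0.00202768, -0.00378785, -0.00036526, -0.00012886,
        0.00104975]), 'effort': array([ 1.44967777e-03, -4.05454767e+01, -2.37779617e+01,  7.02855689e-02,
        2.98755651e-02, -5.04598722e-05]), 'position': array([ 0.1337061 , -0.55871808,  0.2047178 ]), 'tool_rot': array([-3.11836928e+00, -3.67833217e-01,  3.37580900e-05]), 'force': array([0.22345776, 0.10882066, 0.1272945 ]), 'moment': array([-0.02331791,  0.01545946, -0.02959203]), 'grip_width': 0.9989679970030358} 0.0188
```

View pics/scene0.png

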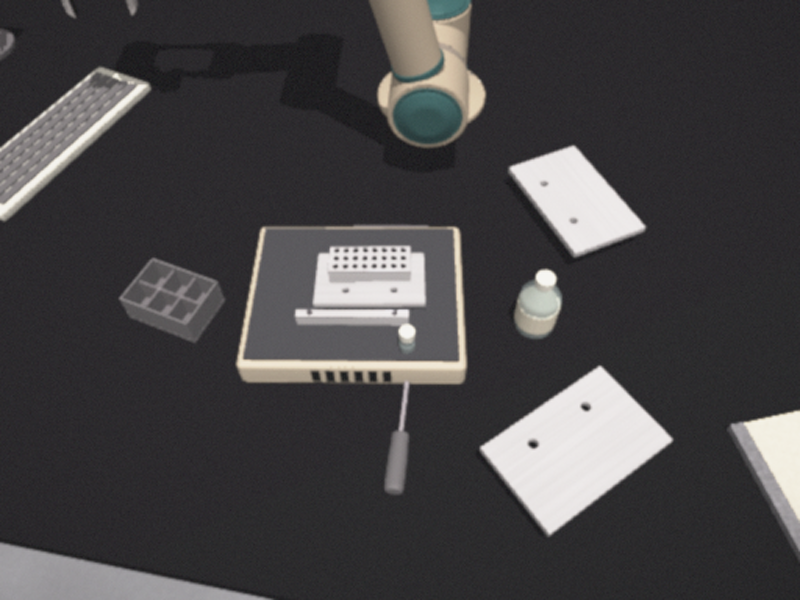

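View pics/top0.png

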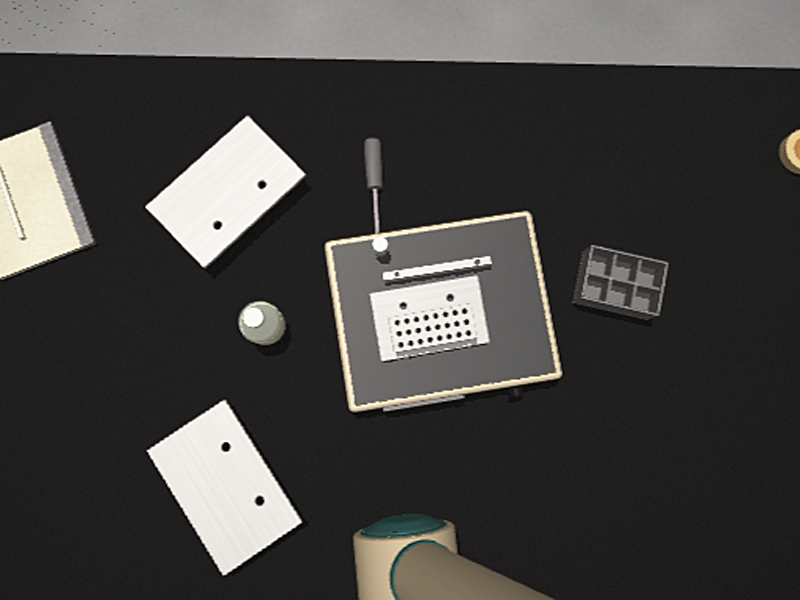

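The top view shows three candidates: the plate with 24 wells on the heater deck (430,318), and bare plates at (225,190) and (225,487). The deck one fits, since it is the smallest, has the wells and lies next to the rail. I'll confirm that in an enlarged crop and measure there.

```bash
cat > h.py <<'E'
from plant import *
import cv2,numpy as np
def crop(fn,n="top",u0=205,v0=130,k=5,w=160,h=120):
    im=read_camera(n)[:,:,::-1]
    cv2.imwrite(fn,cv2.resize(im[v0:v0+h,u0:u0+w],None,fx=k,fy=k,interpolation=cv2.INTER_CUBIC))
def ray(u,v,z,n="top"):
    p=camera_params(n);R,t=p["R"],p["t"]
    d=R.T@np.linalg.inv(p["camera_matrix"])@[u,v,1];c=-R.T@t
    return c+d*(z-c[2])/d[2]
def cp(x,y,z,n="top",u0=205,v0=130,k=5): # crop pixel -> world at z
    return ray(u0+(x+.5)/k-.5,v0+(y+.5)/k-.5,z,n)
def proj(P,n="top",u0=205,v0=130,k=5):
    p=camera_params(n);c=p["camera_matrix"]@(p["R"]@P+p["t"]);c=c[:2]/c[2]
    return (c-[u0,v0]+.5)*k-.5
E
python3 -c "
from h import *
crop('pics/c1.png')"
```

```text
(no output)
```

View pics/c1.png

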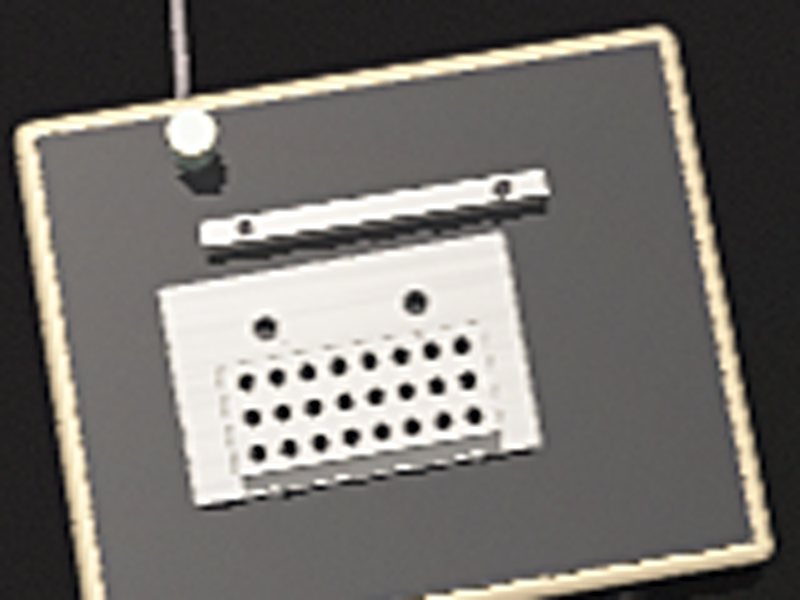

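The crop shows the 24-well block with flange corners at about (158,291), (505,236), (542,445) and (196,506). The rail top runs from (200,222)-(203,246) to (545,170)-(549,193). This is the block meant.

```bash
cat > fit.py <<'E'
from h import *
def report(F,B,tilt=True,NL=None,NR=None,FL=None,FR=None,):
    pass
E
python3 - <<'E'
from h import *
r=[cp(*p,.077) for p in((203,246),(549,193),(545,170),(200,222))]
print("rail len",np.linalg.norm(r[0]-r[1]),np.linalg.norm(r[3]-r[2]),"thick",np.linalg.norm(r[0]-r[3]))
d=(r[0]+r[3]-r[1]-r[2]);th=np.arctan2(-d[0],d[1]);X=np.array([np.cos(th),np.sin(th),0]);Y=np.array([-np.sin(th),np.cos(th),0])
mid=sum(r)/4; seat=mid-X*.0575; seat[2]=.055
print("yaw",th,"seat",seat)
# check with heater corners (z=.055) from crop
for n,p,z in(("FL",(158,291),.073),("FR",(505,236),.073),("NR",(542,445),.063),("NL",(196,506),.063)):
    w=cp(*p,z);print(n,w,((w-seat)@X)*1e3,((w-seat)@Y)*1e3)
for p in((16,128),(675,30),(772,553)):
    w=cp(*p,.055);print("heater",((w-seat)@X)*1e3,((w-seat)@Y)*1e3)
for p in((265,328),(415,302)):
    w=cp(*p,.070);print("hole",((w-seat)@X)*1e3,((w-seat)@Y)*1e3)
w=cp(190,130,.1);print("vial",((w-seat)@X)*1e3,((w-seat)@Y)*1e3)
from scipy.spatial.transform import Rotation as Ro
print(Ro.from_rotvec(monitor.sense()["tool_rot"]).as_matrix().round(3))
E
```

```text
rail len 0.1608445335020302 0.16055228374902114 thick 0.011206310019470105
yaw 0.16610691993145046 seat [ 0.52970819 -0.02981046  0.055     ]
FL [0.54715485 0.07847465 0.073     ] 35.11082341059335 103.90995975996292
FR [ 0.57471474 -0.08053958  0.073     ] 35.99931337658018 -57.47245280297421
NR [ 0.47950594 -0.09821848  0.063     ] -60.822128802011434 -59.16580162839044
NL [0.44997555 0.05988838 0.063     ] -63.80402109475533 101.64753652229815
heater 124.35408623394942 158.05263210651043
heater 124.15053101338981 -157.2347594952298
heater -125.68112807832277 -156.51698108958894
hole 11.16620722145507 58.14731436954119
hole 12.493732148110329 -11.756532765326511
vial 101.20922927646903 78.75292131015541
[[ 0.973  0.233 -0.   ]
 [ 0.233 -0.973  0.001]
 [ 0.    -0.001 -1.   ]]
```

```bash
cat >> h.py <<'E'
th=0.16610692;SEAT=np.array([.52970819,-.02981046,.055])
X=np.array([np.cos(th),np.sin(th),0]);Y=np.array([-np.sin(th),np.cos(th),0])
def hf(w): w=np.asarray(w)-SEAT; return np.round(np.array([w@X,w@Y,w[2]])*1e3,1)
def st():
    from scipy.spatial.transform import Rotation as Ro
    s=monitor.sense();M=Ro.from_rotvec(s["tool_rot"]).as_matrix()
    f=s["force"]
    print("t",s["time_s"],"TCP(heater mm)",hf(s["position"]),"yawerr deg",np.degrees(np.arctan2(M[1,0],M[0,0])-th).round(2),"F X,Y,Z",np.round([f@X,f@Y,f[2]],1),"tilt",M[2].round(3),"g",round(s["grip_width"],2))
E
python3 -m creep '[{"az":3.95,"claw":0},{"tx":0.03,"ty":-0.038},{"tx":0.03,"ty":-0.038},{"tx":0.03,"ty":-0.038},{"tx":0.03,"ty":-0.038}]'
python3 -m creep '[{"tx":0.03,"ty":-0.038},{"tx":0.03,"ty":-0.038},{"tx":0.03,"ty":-0.038},{"tx":0.03,"ty":-0.038},{"tx":0.03,"ty":-0.038}]'
python3 -m creep '[{"tx":0.03,"ty":-0.038},{"tx":0.03,"ty":-0.038},{"tx":0.015,"ty":-0.02},{},{}]'
python3 -c "
from h import *
st()"
```

```text
t 0.15 TCP(heater mm) [-478.  -456.2  149.8] yawerr deg 3.93 F X,Y,Z [ 0.5 -0.4  0.3] tilt [ 0.    -0.001 -1.   ] g 1.0schema error: expected keys claw, tx, ty, tz, ax, ay, az
schema error: expected keys claw, tx, ty, tz, ax, ay, az
schema error: expected keys claw, tx, ty, tz, ax, ay, az
```

```bash
python3 -m creep '[{"claw":0,"tx":0,"ty":0,"tz":0,"ax":0,"ay":0,"az":3.95},{"claw":0,"tx":0.03,"ty":-0.038,"tz":0,"ax":0,"ay":0,"az":0},{"claw":0,"tx":0.03,"ty":-0.038,"tz":0,"ax":0,"ay":0,"az":0},{"claw":0,"tx":0.03,"ty":-0.038,"tz":0,"ax":0,"ay":0,"az":0},{"claw":0,"tx":0.03,"ty":-0.038,"tz":0,"ax":0,"ay":0,"az":0}]'
python3 -c "
from h import *
st()"
```

```text
time_s: 0.65
position: [0.2275, -0.3877, 0.2051]
tool_rot: [-3.13, -0.259, -0.0]
force: [0.5, 0.2, -0.4]
grip_width: 0.995
t 0.65 TCP(heater mm) [-357.2 -303.   150.1] yawerr deg -0.07 F X,Y,Z [ 0.6  0.1 -0.4] tilt [ 0.    -0.001 -1.   ] g 1.0
```

```bash
python3 -m creep '[{"claw":0,"tx":0.029,"ty":-0.036,"tz":0,"ax":0,"ay":0,"az":0},{"claw":0,"tx":0.029,"ty":-0.036,"tz":0,"ax":0,"ay":0,"az":0},{"claw":0,"tx":0.029,"ty":-0.036,"tz":0,"ax":0,"ay":0,"az":0},{"claw":0,"tx":0.029,"ty":-0.036,"tz":0,"ax":0,"ay":0,"az":0},{"claw":0,"tx":0.029,"ty":-0.036,"tz":0,"ax":0,"ay":0,"az":0}]' | head -2
python3 -m creep '[{"claw":0,"tx":0.029,"ty":-0.036,"tz":0,"ax":0,"ay":0,"az":0},{"claw":0,"tx":0.029,"ty":-0.036,"tz":0,"ax":0,"ay":0,"az":0},{"claw":0,"tx":0.029,"ty":-0.036,"tz":0,"ax":0,"ay":0,"az":0},{"claw":0,"tx":0.029,"ty":-0.036,"tz":0,"ax":0,"ay":0,"az":0},{"claw":0,"tx":0,"ty":0,"tz":0.03,"ax":0,"ay":0,"az":0}]' | head -2
python3 -m creep '[{"claw":0,"tx":0,"ty":0,"tz":0.04,"ax":0,"ay":0,"az":0},{"claw":0,"tx":0,"ty":0,"tz":0.04,"ax":0,"ay":0,"az":0},{"claw":0,"tx":0,"ty":0,"tz":0.025,"ax":0,"ay":0,"az":0},{"claw":0,"tx":0,"ty":0,"tz":0.01,"ax":0,"ay":0,"az":0},{"claw":0,"tx":0,"ty":0,"tz":0,"ax":0,"ay":0,"az":0}]' | head -2
python3 -c "
from h import *
st()"
```

```text
time_s: 1.15
position: [0.3407, -0.1863, 0.2055]
time_s: 1.65
position: [0.4363, -0.0227, 0.178]
time_s: 2.15
position: [0.43, -0.0267, 0.0595]
t 2.15 TCP(heater mm) [-97.8  19.5   4.5] yawerr deg -0.02 F X,Y,Z [ 0.7 -0.6  0.6] tilt [-0.003 -0.001 -1.   ] g 1.0
```

```bash
python3 -m creep '[{"claw":0,"tx":0.008,"ty":0,"tz":0.001,"ax":0,"ay":0,"az":0},{"claw":0,"tx":0.008,"ty":0,"tz":0,"ax":0,"ay":0,"az":0},{"claw":0,"tx":0.006,"ty":0,"tz":0,"ax":0,"ay":0,"az":0},{"claw":0,"tx":0.004,"ty":0,"tz":0,"ax":0,"ay":0,"az":0},{"claw":0,"tx":0.004,"ty":0,"tz":0,"ax":0,"ay":0,"az":0}]' | head -4
python3 -c "
from h import *
st()"
python3 -m creep '[{"claw":0,"tx":0.002,"ty":0,"tz":0,"ax":0,"ay":0,"az":0},{"claw":0,"tx":0.002,"ty":0,"tz":0,"ax":0,"ay":0,"az":0},{"claw":0,"tx":0.001,"ty":0,"tz":0,"ax":0,"ay":0,"az":0},{"claw":0,"tx":0.001,"ty":0,"tz":0,"ax":0,"ay":0,"az":0},{"claw":0,"tx":0,"ty":0,"tz":0,"ax":0,"ay":0,"az":0}]' | head -4
python3 -c "
from h import *
st()"
```

```text
time_s: 2.65
position: [0.4587, -0.0219, 0.0596]
tool_rot: [-3.131, -0.262, 0.007]
force: [-6.4, -1.6, 5.6]
t 2.65 TCP(heater mm) [-68.7  19.5   4.6] yawerr deg 0.05 F X,Y,Z [-6.6 -0.5  5.6] tilt [-0.004 -0.    -1.   ] g 1.0
time_s: 3.15
position: [0.4637, -0.0208, 0.0593]
tool_rot: [-3.13, -0.261, 0.009]
force: [-5.2, -1.2, 3.4]
t 3.15 TCP(heater mm) [-63.7  19.8   4.3] yawerr deg 0.01 F X,Y,Z [-5.4 -0.3  3.4] tilt [-0.006 -0.001 -1.   ] g 1.0
```

```bash
python3 -m creep '[{"claw":0,"tx":0.002,"ty":0,"tz":0,"ax":0,"ay":0,"az":0},{"claw":0,"tx":0.001,"ty":0,"tz":0,"ax":0,"ay":0,"az":0},{"claw":0,"tx":0.001,"ty":0,"tz":0,"ax":0,"ay":0,"az":0},{"claw":0,"tx":0.001,"ty":0,"tz":0,"ax":0,"ay":0,"az":0},{"claw":0,"tx":0,"ty":0,"tz":0,"ax":0,"ay":0,"az":0}]' | head -4
python3 -c "
from h import *
st()"
python3 -m creep '[{"claw":0,"tx":0.001,"ty":0,"tz":0,"ax":0,"ay":0,"az":0},{"claw":0,"tx":0.001,"ty":0,"tz":0,"ax":0,"ay":0,"az":0},{"claw":0,"tx":0.001,"ty":0,"tz":0,"ax":0,"ay":0,"az":0},{"claw":0,"tx":0,"ty":0,"tz":0,"ax":0,"ay":0,"az":0},{"claw":0,"tx":0,"ty":0,"tz":0,"ax":0,"ay":0,"az":0}]' | head -4
python3 -c "
from h import *
st();crop('pics/c2.png')"
```

```text
time_s: 3.65
position: [0.4686, -0.0199, 0.0593]
tool_rot: [-3.13, -0.261, 0.009]
force: [-6.8, -0.4, 4.4]
t 3.65 TCP(heater mm) [-58.7  19.9   4.3] yawerr deg 0.0 F X,Y,Z [-6.8  0.7  4.4] tilt [-0.006 -0.001 -1.   ] g 1.0
time_s: 4.15
position: [0.4703, -0.0196, 0.0592]
tool_rot: [-3.13, -0.261, 0.012]
force: [-8.7, -1.4, 5.8]
t 4.15 TCP(heater mm) [-56.9  19.9   4.2] yawerr deg 0.02 F X,Y,Z [-8.8  0.   5.8] tilt [-0.008 -0.001 -1.   ] g 1.0
```

View pics/c2.png

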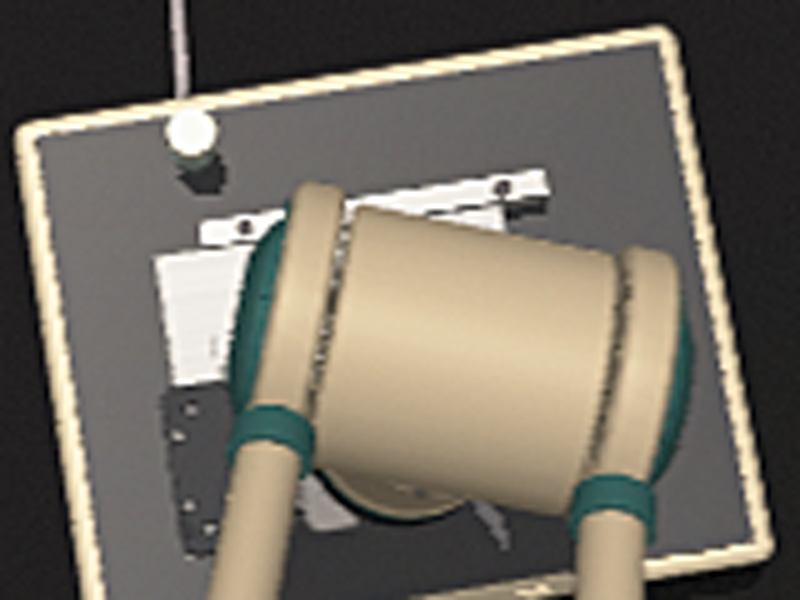

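The flange's far edge (near (155,257) in the crop) now meets the rail. TCP x is -56.9 mm where -56.8 is expected at contact, and the push force is rising. Next I back off, turn the jaws 90° and come down left of the block so both fingers push its left edge.

```bash
python3 -m creep '[{"claw":0,"tx":-0.015,"ty":0,"tz":0,"ax":0,"ay":0,"az":0},{"claw":0,"tx":-0.02,"ty":0,"tz":-0.01,"ax":0,"ay":0,"az":0},{"claw":0,"tx":0,"ty":0,"tz":-0.04,"ax":0,"ay":0,"az":0},{"claw":0,"tx":0,"ty":0,"tz":-0.04,"ax":0,"ay":0,"az":0},{"claw":0,"tx":0,"ty":0,"tz":0,"ax":0,"ay":0,"az":0}]' | head -2
python3 -c "
from h import *
st();print(monitor.sense()['q'])
print('bottle',hf(ray(265/1.5625,322/1.5625,.06)))"
```

```text
time_s: 4.7
position: [0.444, -0.0262, 0.1544]
t 4.7 TCP(heater mm) [-84.   17.7  99.4] yawerr deg -0.03 F X,Y,Z [ 0.1 -0.1  0. ] tilt [ 0.012  0.004 -1.   ] g 1.0
[-2.16103521e-01  1.09611620e-01  1.85678365e+00  4.84119640e-04
  1.16218623e+00  1.18900596e+00]
bottle [ 18.5 260.9   5. ]
```

```bash
python3 -m creep '[{"claw":0,"tx":0.02,"ty":-0.035,"tz":0,"ax":0,"ay":0,"az":0},{"claw":0,"tx":0.025,"ty":-0.04,"tz":0,"ax":0,"ay":0,"az":0},{"claw":0,"tx":0.025,"ty":-0.04,"tz":0,"ax":0,"ay":0,"az":0},{"claw":0,"tx":0,"ty":0,"tz":0,"ax":0,"ay":0,"az":-8.5},{"claw":0,"tx":0,"ty":0,"tz":0,"ax":0,"ay":0,"az":-8.5}]' | head -2
python3 -m creep '[{"claw":0,"tx":0,"ty":0,"tz":0,"ax":0,"ay":0,"az":-8.5},{"claw":0,"tx":0,"ty":0,"tz":0,"ax":0,"ay":0,"az":-8.5},{"claw":0,"tx":0,"ty":0,"tz":0,"ax":0,"ay":0,"az":-8.5},{"claw":0,"tx":0,"ty":0,"tz":0,"ax":0,"ay":0,"az":-8.5},{"claw":0,"tx":0,"ty":0,"tz":0,"ax":0,"ay":0,"az":-8.5}]' | head -2
python3 -m creep '[{"claw":0,"tx":0,"ty":0,"tz":0,"ax":0,"ay":0,"az":-8.5},{"claw":0,"tx":0,"ty":0,"tz":0,"ax":0,"ay":0,"az":-8.5},{"claw":0,"tx":0,"ty":0,"tz":0,"ax":0,"ay":0,"az":-8.5},{"claw":0,"tx":0,"ty":0,"tz":0,"ax":0,"ay":0,"az":-5},{"claw":0,"tx":0,"ty":0,"tz":0,"ax":0,"ay":0,"az":0}]' | head -2
python3 -c "
from h import *
st();print(monitor.sense()['q']);crop('pics/c3.png')"
```

```text
time_s: 5.2
position: [0.4899, 0.1012, 0.1484]
time_s: 5.7
position: [0.4896, 0.0996, 0.1486]
time_s: 6.2
position: [0.4895, 0.0996, 0.1486]
t 6.2 TCP(heater mm) [-18.2 134.3  93.6] yawerr deg 89.96 F X,Y,Z [0.4 0.  0. ] tilt [ 0. -0. -1.] g 1.0
[ 6.11534403e-02  2.03758574e-01  1.75303355e+00  2.49199068e-04
  1.18508545e+00 -1.04392228e-01]
```

View pics/c3.png

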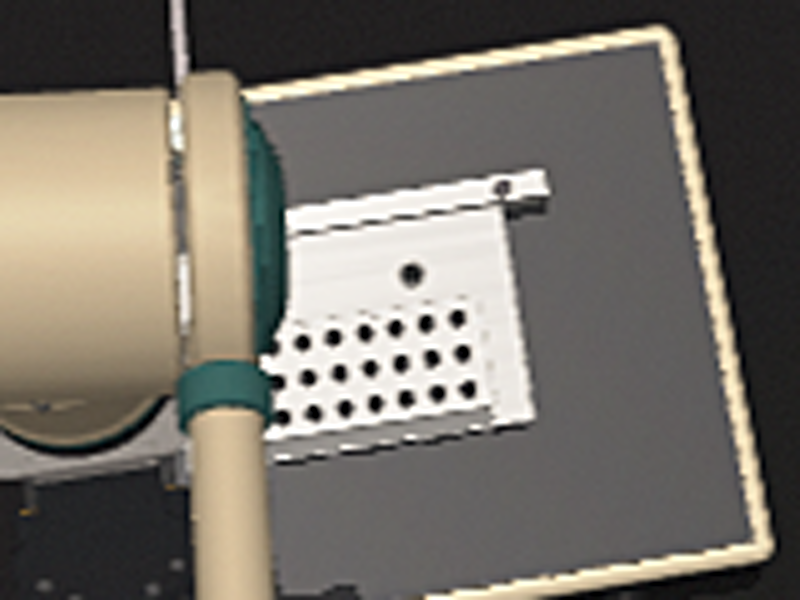

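The right part of the block is visible: hole at (411,274), near-right corner (533,420), far-right corner (502,207). The flange lies square against the rail.

```bash
python3 -c "
from h import *
print('hole',hf(cp(411,274,.0715)),'NR',hf(cp(533,420,.063)),'FR',hf(cp(502,207,.073)))"
python3 -m creep '[{"claw":120,"tx":0,"ty":0.01,"tz":0.02,"ax":0,"ay":0,"az":0},{"claw":120,"tx":0,"ty":0,"tz":0.03,"ax":0,"ay":0,"az":0},{"claw":120,"tx":0,"ty":0,"tz":0.03,"ax":0,"ay":0,"az":0},{"claw":120,"tx":0,"ty":0,"tz":0.01,"ax":0,"ay":0,"az":0},{"claw":120,"tx":0,"ty":0,"tz":0,"ax":0,"ay":0,"az":0}]' | head -2
python3 -c "
from h import *
st()"
```

```text
hole [ 25.4 -11.9  16.5] NR [-48.9 -57.1   8. ] FR [ 49.6 -58.4  18. ]
time_s: 6.75
position: [0.4985, 0.1011, 0.058]
t 6.75 TCP(heater mm) [ -9.2 134.3   3. ] yawerr deg 89.92 F X,Y,Z [0.3 0.2 0.2] tilt [ 0.    -0.003 -1.   ] g 0.61
```

```bash
python3 -m creep '[{"claw":120,"tx":-0.01,"ty":0,"tz":0,"ax":0,"ay":0,"az":0},{"claw":120,"tx":-0.008,"ty":0,"tz":0,"ax":0,"ay":0,"az":0},{"claw":120,"tx":-0.003,"ty":0,"tz":0,"ax":0,"ay":0,"az":0},{"claw":120,"tx":-0.003,"ty":0,"tz":0,"ax":0,"ay":0,"az":0},{"claw":120,"tx":-0.003,"ty":0,"tz":0,"ax":0,"ay":0,"az":0}]' | head -2
python3 -c "
from h import *
st()"
python3 -m creep '[{"claw":120,"tx":-0.003,"ty":0,"tz":0,"ax":0,"ay":0,"az":0},{"claw":120,"tx":-0.003,"ty":0,"tz":0,"ax":0,"ay":0,"az":0},{"claw":120,"tx":-0.002,"ty":0,"tz":0,"ax":0,"ay":0,"az":0},{"claw":120,"tx":-0.002,"ty":0,"tz":0,"ax":0,"ay":0,"az":0},{"claw":120,"tx":0,"ty":0,"tz":0,"ax":0,"ay":0,"az":0}]' | head -2
python3 -c "
from h import *
st()"
```

```text
time_s: 7.25
position: [0.5047, 0.0754, 0.0602]
t 7.25 TCP(heater mm) [ -7.3 107.9   5.2] yawerr deg 89.89 F X,Y,Z [-0.1  4.4  3.1] tilt [ 0.002  0.002 -1.   ] g 0.53
time_s: 7.75
position: [0.5058, 0.0654, 0.0599]
t 7.75 TCP(heater mm) [-7.9 97.8  4.9] yawerr deg 89.94 F X,Y,Z [0.  3.8 3.7] tilt [ 0.001  0.    -1.   ] g 0.53
```

```bash
python3 -m creep '[{"claw":120,"tx":-0.002,"ty":0,"tz":0,"ax":0,"ay":0,"az":0},{"claw":120,"tx":-0.002,"ty":0,"tz":0,"ax":0,"ay":0,"az":0},{"claw":120,"tx":-0.002,"ty":0,"tz":0,"ax":0,"ay":0,"az":0},{"claw":120,"tx":-0.002,"ty":0,"tz":0,"ax":0,"ay":0,"az":0},{"claw":120,"tx":0,"ty":0,"tz":0,"ax":0,"ay":0,"az":0}]' | head -2
python3 -c "
from h import *
st();crop('pics/c4.png')"
```

```text
time_s: 8.25
position: [0.507, 0.0564, 0.0593]
t 8.25 TCP(heater mm) [-8.2 88.8  4.3] yawerr deg 89.97 F X,Y,Z [-0.1  2.   2.2] tilt [-0.    -0.001 -1.   ] g 0.53
```

View pics/c4.png

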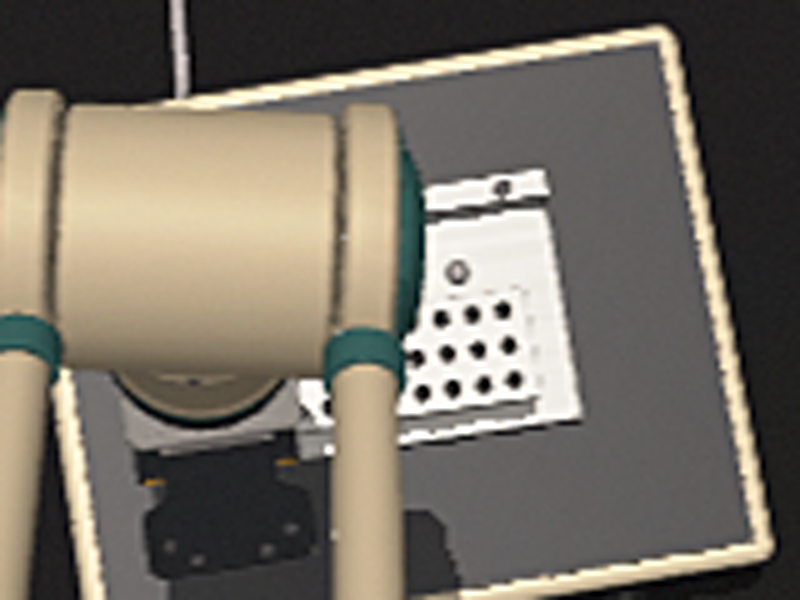

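The pin tip now shows in the right hole at (457,271). The far-right corner is at (548,207), with a small gap to the rail. I'll work out how much is left.

```bash
python3 -c "
from h import *
for a,z in((.0635,.063),(.0715,.073)): print('hole',hf(cp(457,271,a)),'NR',hf(cp(580,418,.063)),'FR',hf(cp(548,207,z)))"
python3 -m creep '[{"claw":120,"tx":0.01,"ty":0,"tz":0,"ax":0,"ay":0,"az":0},{"claw":120,"tx":0.02,"ty":0,"tz":0,"ax":0,"ay":0,"az":0},{"claw":120,"tx":0,"ty":0,"tz":-0.045,"ax":0,"ay":0,"az":0},{"claw":120,"tx":0,"ty":0,"tz":-0.045,"ax":0,"ay":0,"az":0},{"claw":120,"tx":0.04,"ty":-0.03,"tz":0,"ax":0,"ay":0,"az":0}]' | head -2
python3 -m creep '[{"claw":120,"tx":0.03,"ty":-0.04,"tz":0,"ax":0,"ay":0,"az":0},{"claw":120,"tx":0.03,"ty":-0.04,"tz":0,"ax":0,"ay":0,"az":0},{"claw":120,"tx":0.03,"ty":-0.04,"tz":0,"ax":0,"ay":0,"az":0},{"claw":120,"tx":0,"ty":-0.04,"tz":0,"ax":0,"ay":0,"az":0},{"claw":120,"tx":0,"ty":0,"tz":0,"ax":0,"ay":0,"az":0}]' | head -2
python3 -c "
from h import *
st();crop('pics/c5.png')"
```

```text
hole [ 24.6 -34.1   8.5] NR [-51.3 -78.6   8. ] FR [ 47.9 -81.2   8. ]
hole [ 23.5 -33.1  16.5] NR [-51.3 -78.6   8. ] FR [ 46.3 -79.4  18. ]
time_s: 8.8
position: [0.4753, 0.1197, 0.1552]
time_s: 9.3
position: [0.2873, 0.1822, 0.1486]
t 9.3 TCP(heater mm) [-204.1  249.2   93.6] yawerr deg 90.22 F X,Y,Z [ 0.2 -0.3  0.4] tilt [-0.002 -0.004 -1.   ] g 0.53
```

View pics/c5.png

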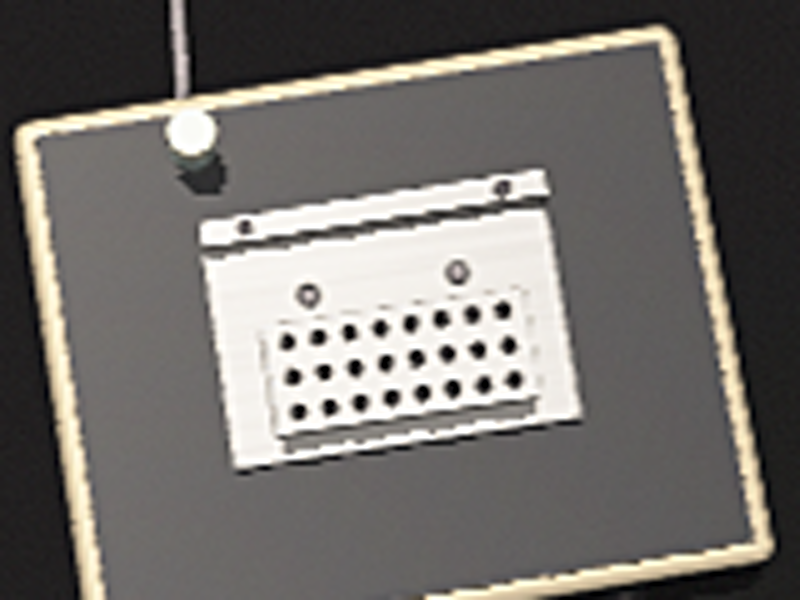

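Both pin tips show centred in their holes, at (308,295) and (457,271). I'll check that it is flat by comparing it with the projected seated model in both views.

Run:
```python
from h import *
from scipy.optimize import least_squares
from scipy.spatial.transform import Rotation as Ro
k=dict(n="scene",u0=190,v0=140,k=8)
crop('pics/s1.png',w=100,h=75,**k)
pts={"FL":(50,80,8),"FR":(50,-80,8),"NR":(-50,-80,8),"NL":(-50,80,8),"HL":(24,35,8),"HR":(24,-35,8),"wFL":(10,60,33),"wFR":(10,-60,33)}
def W(b,tilt,dx=0,dz=0):
    p=np.array(b)/1e3; p=Ro.from_euler('y',-tilt).apply(p-[-.05,0,0])+[-.05+dx,0,dz]
    return SEAT+X*p[0]+Y*p[1]+[0,0,p[2]]
for n,b in pts.items():
    print(n,"top flat",proj(W(b,0)).round(0),"tilt",proj(W(b,.1,-.003)).round(0),"| scene flat",proj(W(b,0),**k).round(0),"tilt",proj(W(b,.1,-.003),**k).round(0))
```

```text
FL top flat [205. 255.] tilt [206. 260.] | scene flat [573. 483.] tilt [574. 450.]
FR top flat [545. 203.] tilt [549. 208.] | scene flat [  1. 477.] tilt [ -2. 444.]
NR top flat [582. 415.] tilt [584. 423.] | scene flat [ 38. 198.] tilt [ 39. 188.]
NL top flat [238. 469.] tilt [240. 477.] | scene flat [577. 202.] tilt [577. 192.]
HL top flat [310. 295.] tilt [312. 302.] | scene flat [415. 405.] tilt [415. 378.]
HR top flat [459. 272.] tilt [462. 279.] | scene flat [169. 403.] tilt [168. 375.]
wFL top flat [262. 326.] tilt [265. 339.] | scene flat [503. 313.] tilt [504. 282.]
wFR top flat [525. 286.] tilt [529. 298.] | scene flat [ 76. 309.] tilt [ 76. 278.]
```

View pics/s1.png

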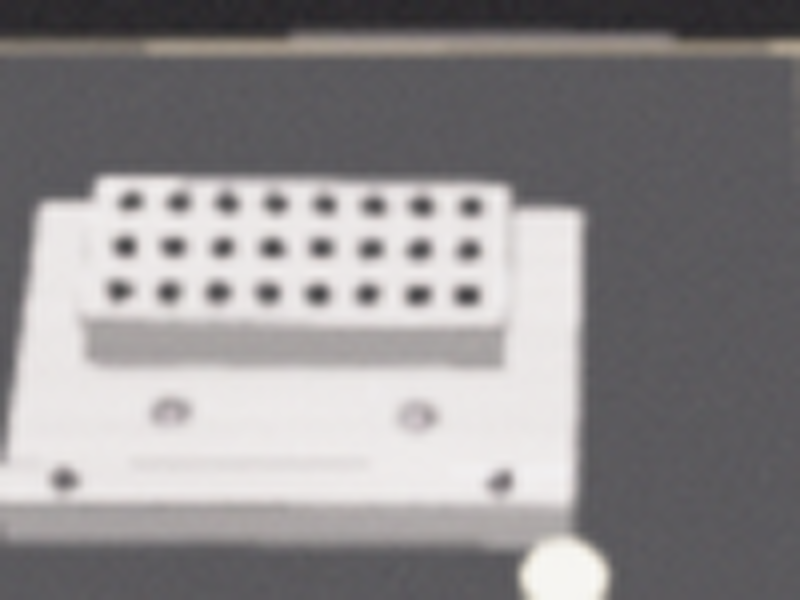

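The scene view shows the holes at (170,411) and (417,415). The flat model predicts rows 403-405 and the tilted one 375-378, so the block is seated and level, with both pins visible in the holes. The vial is still at (190,130) in the top crop, where it started.

```bash
python3 -c "
from h import *
st();workorder.job_done()"
```

```text
t 9.4 TCP(heater mm) [-198.   249.3   94.7] yawerr deg 90.09 F X,Y,Z [0.8 0.3 0.4] tilt [-0.001  0.002 -1.   ] g 0.53
the job is handed in; nothing more can be done
```

The block is seated on both pins and looks level, and I have handed the job in. No verdict was reported.

**What I did:** I pushed the flange's near edge square to the rail with the two open fingertips. Then I turned the jaws 90° and pushed the left edge about 22 mm to the right until the block dropped over the pins. It was never pinched or lifted. Side forces stayed below about 9 N, and the job took 9.4 s.

**Last checks:**
- **Holes:** both pin tips show centred in their holes in the top view, within about 2 pixels (5x crop) of the seated model.
- **Level:** the scene view matches the flat model to within about 11 pixels of the 8x crop. The tilted model is off by about 30 to 40 pixels at the holes and the well block's far edge. The leftover offset is away from the tilted case and fits the calibration error.
- **Clearance:** the arm stands about 95 mm above deck level, off the heater on the robot's side, with the wrist force near zero.
- **Bystanders:** the vial is where it started. I did not measure the bottle, tip box or screwdriver again, but the arm passed well clear of them.

No check failed.

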